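# Probe the three test terminals of a control board

## Robot

A 7-joint arm with a two-finger parallel gripper is mounted at the origin on a cart in front of the work surface, level with it; the furniture and walls round the work are solid. World frame = base frame: x ahead of the robot, y to its left, z up, the work surface at z = 0. Lengths are in mm, angles in rad, forces in N, time in s.
With the tool pointing down it reaches from about 400 to 875 mm from the base axis. Payload 4.4 kg.
Tool frame: the origin (TCP) lies on the centre line of the jaws, within the pads' length; the fingertips stand 11 mm ahead of it and the grasp point (between the pads) lies 8 mm behind it (ctrl.tips_ahead is the distance from the TCP to the fingertips, in mm); z points along the fingers, y is the line along which they close (so a half turn about z gives the same grasp; the last joint's range is limited). The gripper opens to 85 mm and grips with 20 to 120 N. Pads are 22 mm wide; open, the fingers measure 114 mm over their backs; the gripper's body (76 mm by 85 mm) begins 54 mm behind the grasp point. The pads swing forward as they close: fully open they stand 13 mm farther back than shut.
Start: joints at [-1.25, 0.628, 0.038, 1.517, -0.027, 0.996, -0.02], TCP at [245.176, 602.002, 242.313] pointing down, gripper open.
Joint ranges: [-3.06, 3.06], [-0.37, 2.12], [-1.25, 1.32], [0.18, 2.47], [-1.1, 4.24], [0.23, 1.98], [-2.94, 2.94]. Speed limits (rad/s): [2.57, 2.57, 3.14, 3.14, 3.14, 3.14, 3.14].

## Interface

Orientations are given as [roll, pitch, yaw] about the fixed x, y, z axes, in that order (R = Rz(yaw) Ry(pitch) Rx(roll)).
In Python, from cell import ctrl, eyes, job gives the robot as it stands. The module is installed in compiled form; this text tells all that it offers.
- The arm moves only by the tool carry_out, never from a script. Its argument "moves" is a list of rows, each an object of numbers: "tx", "ty", "tz": the shift along the tool's x, y, z as a fraction of full scale; "twist": the turn about the tool's z as a fraction of full scale; "fingers": the opening, from 0 (shut) to 1 (fully open). In form: [{"tx": .., "ty": .., "tz": .., "twist": .., "fingers": ..}, ...]. A call has 1 to 12 rows; each row shifts and turns the commanded pose from where the row before left it, along the tool's axes as they then stand; what a row does not reach is not made up. Full scale, the value 1, is 0.3 m for a shift and pi rad for a turn. A row lasts 1/8 s, in which the tool goes at most 62.5 mm and 10.7 degrees, less where a joint would pass 70% of its speed; a pose out of reach is approached as far as the arm can. A call with a number of a shift or a turn outside -1 to 1 is refused whole. A call with a gripper value outside its range is refused whole. The fingers move at their own pace and stop on an object; the grip force is fixed at half the most. Time passes only in rows, so rows that do not move let the fingers close. It gives the time, the measured TCP pose, the force, the opening and the grip force at its end, in the units of the state.
- ctrl.read_state(): the state, without advancing time (a new reading comes with each control period).
- eyes.get_image(name): name is "side" or "top" or "wrist"; returns a dict with "color" (420x560x3 uint8, blue, green, red), "fovy" (degrees; the focal length in pixels is half the picture's height over the tangent of half this angle, whatever the lens; pixels are square), "cx", "cy" (the principal point, pixels), "k1" (the pictures are not rectified: a ray, as slopes to the right and down, at radius r is drawn at 1 + k1 r^2 times it, then the intrinsics apply), "world_from_camera" (4x4, takes a point from camera to world coordinates). Camera axes: x right, y up, looking along -z (the intrinsics and any distortion apply to the point x, -y, -z); pixel columns grow to the right and rows downward; lengths in mm; the calibration is good to about 2 mm. A picture is of the moment at which its call begins. There is no depth.
- job.finish_job(): hands the job in; it is judged then, once.
The state is a dict: "clock": time; "qpos": joint angles; "qd": joint speeds; "tau": joint torques, N m; "eef_pos": TCP position; "tool_rot": TCP orientation; "force": force on the tool from outside, world axes, zero at the start; "torque": the same for the moment, N m; "width": finger opening in mm; "gripper_force": force on a finger pad.
Only numpy, scipy, OpenCV 4.12 (cv2) and the standard library are available. Lean on these libraries where they do the work, as an engineer would, in place of code of your own. Each camera call takes 0.05 s, during which the arm holds its last target. There are 200 camera calls.

## Task

Take the orange test probe out of its stand and touch its spring tip onto the brass studs of the control board's test terminals in the order red, yellow, blue, each time pressing gently until the tip visibly gives and staying there for about half a second. Touch nothing else on the board with the probe, then hang it upright in its fork again as you found it. Leave the tape measure, the pliers and the jar where they are.

Things in the scene. Friction and masses are not known exactly. Their poses are not given: they have to be found in the camera images.
- probe_grip (a point): Centre of the probe's orange handle, a square bar 22 x 22 mm and 56 mm tall; x, y square to its flats, z up along the probe. The probe (100 g) hangs point down in its stand. Underside of the black flange (32 mm dia, 6 mm thick) 34 mm below this point; grey barrel 14 mm dia, tapering from 65 mm below; end of the 6 mm dia round steel tip 109 mm below.
- probe_point (a point): Lower end of the probe's steel tip. The tip springs into the barrel when pressed.
- probe_spring (a joint): How far the spring tip is pushed into the probe, m: 0 at rest, 0.012 at its stop. It begins to give at 1 N and takes 0.4 N more for each mm.
- fork (a point): Middle of the stand's fork, level with the top of its prongs, 105 mm above the bench. Two prongs 12 mm wide run along x with a 20 mm slot between, open towards -x (roughly to the robot, 26 mm off), closed at +x (38 mm) by a post no higher than the prongs. The probe hangs with its barrel in the slot, flange on both prongs. Base 92 x 80 x 12 mm, fixed.
- red_top (a point): Centre of the flat top of the red test terminal's brass stud. A terminal is a round coloured collar 22 mm in diameter, 5 mm tall, with a brass stud 12 mm in diameter whose top is 10 mm above the board; fixed to the board.
- yellow_top (a point): Centre of the flat top of the brass stud of the yellow test terminal (sizes as red). The three colours change places on the board from one start to another.
- blue_top (a point): Centre of the flat top of the brass stud of the blue test terminal (same sizes).
- terminal_red: The red test terminal; origin at the centre of its underside, on the board.
- terminal_yellow: The yellow test terminal; origin at the centre of its underside, on the board.
- terminal_blue: The blue test terminal; origin at the centre of its underside, on the board.
- board: Green circuit board 100 x 150 mm (x, y) lying level on an aluminium plate 116 x 170 mm, fixed to the bench; origin under its centre, at bench height. The board's upper face is 22 mm above the bench; its parts (relay, capacitors, terminal strip along its +x edge) stand at most 16 mm above that face.
- probe: The whole test probe; origin at the end of its tip at rest, z up along the probe.
- tape_rule: Yellow tape measure 35 x 80 mm, 64 mm tall, loose bystander behind the work; origin at the centre of its underside.
- red_pliers: Pliers with red handles 52 x 166 mm, 12 mm thick, loose bystander lying behind the work; origin at the centre of its underside.
- glass_jar: Clear jar with green lid, 69 mm in diameter, 84 mm tall, loose bystander behind the work; origin at the centre of its underside.
- desk_lamp: Fixed yellow desk lamp left of the work, not to be used: foot 200 mm in diameter centred on the origin, gooseneck up to 0.35 m, shade hanging towards the robot; pass over or round it. (Also keep clear of a fixed wooden panel that hangs on edge at the right rear, about y = -0.2, x over 0.6, from 0.51 m above the bench up.)
There are look-alikes about, which are no part of the job. What is meant by the probe is not purple, and is the smaller of those in its own colour.

How it is judged (in metres and radians):
On the way, in this order (a step that is already met when the one before it is completed fails the run):
1. the probe's tip stands on the brass stud of the red terminal, spring pressed in by at least 1.5 mm (horizontal distance between probe_point and red_top below 0.006 m and contact force between probe and terminal_red above 0.5 N and value of joint probe_spring above 0.0015 m), for 0.3 s.
2. the probe's tip stands on the brass stud of the yellow terminal, spring pressed in by at least 1.5 mm (horizontal distance between probe_point and yellow_top below 0.006 m and contact force between probe and terminal_yellow above 0.5 N and value of joint probe_spring above 0.0015 m), for 0.3 s.
3. the probe's tip stands on the brass stud of the blue terminal, spring pressed in by at least 1.5 mm (horizontal distance between probe_point and blue_top below 0.006 m and contact force between probe and terminal_blue above 0.5 N and value of joint probe_spring above 0.0015 m), for 0.3 s.
At the end, for the whole second after the job is handed in: Red, yellow, then blue stud touched (tip within 6 mm of its centre, spring in by 1.5 mm or more for 0.3 s); the probe hangs at rest in the fork: upright within 0.12 rad, axis within 15 mm of the fork's middle, flange down on the prongs within 5 mm (horizontal distance between probe_grip and fork below 0.015 m and z of probe_grip in the frame of fork between 0.029 and 0.039 m and angle between probe's own z axis and vertical below 0.12 rad and linear speed of probe below 0.02 m/s).
It fails at once if the probe touches the board or any part of it other than the test terminals (contact force between probe and board above 0.5 N).
It fails at once if a terminal is pressed hard by the probe (more than 20 N) (contact force between probe and terminal_red above 20 N or contact force between probe and terminal_yellow above 20 N or contact force between probe and terminal_blue above 20 N).
It fails at once if the tape measure, the pliers or the jar is moved by more than 30 mm (distance of any of tape_rule, red_pliers, glass_jar from where it was at the start of the episode above 0.03 m).
It also fails if it takes over 67 s, if anything falls off the work surface, if the arm or the gripper's body presses on something with over 40 N, if the wrist force passes 120 N, or if a joint passes its speed limit or range.

## Working session

There is one attempt and no reset: what is moved stays moved. The work goes in short steps, Python scripts to look and compute and a tool call to move; the robot and the scene stay as the last step left them, time stands still between calls to the robot, and variables do not carry over. Pictures are saved under pics/ and viewed, at most 10 in all, crops included, and the job is handed in when it is done.

Besides the shell and the picture viewer there is one more tool, called after "Request:" by a JSON object that holds its "method" and its "body". carry_out: Moves the arm, as the interface text tells. Its arguments: {"type":"object","properties":{"moves":{"type":"array","items":{"type":"object","properties":{"tx":{"type":"number","minimum":-1,"maximum":1},"ty":{"type":"number","minimum":-1,"maximum":1},"tz":{"type":"number","minimum":-1,"maximum":1},"twist":{"type":"number","minimum":-1,"maximum":1},"fingers":{"type":"number"}}}}},"required":["moves"]}

```bash
mkdir -p pics
cat > h.py <<'E'
import numpy as np, cv2
from cell import ctrl, eyes, job
def ray(im,u,v):
    H=im["color"].shape[0]; f=H/2/np.tan(np.radians(im["fovy"])/2)
    p=np.array([(u-im["cx"])/f,(v-im["cy"])/f]); q=p.copy()
    for _ in range(30): q=p/(1+im["k1"]*(q@q))
    T=np.array(im["world_from_camera"]); d=T[:3,:3]@np.array([q[0],-q[1],-1])
    return T[:3,3],d
def onz(im,u,v,z):
    o,d=ray(im,u,v); return o+d*(z-o[2])/d[2]
def proj(im,P):
    H=im["color"].shape[0]; f=H/2/np.tan(np.radians(im["fovy"])/2)
    T=np.array(im["world_from_camera"]); c=T[:3,:3].T@(np.array(P)-T[:3,3])
    q=np.array([c[0],-c[1]])/-c[2]; q=q*(1+im["k1"]*(q@q)); return q*f+[im["cx"],im["cy"]]
def tri(rs):
    A=0;b=0
    for o,d in rs:
        d=d/np.linalg.norm(d); M=np.eye(3)-np.outer(d,d); A=A+M; b=b+M@o
    return np.linalg.solve(A,b)
E
python3 - <<'E'
from h import *
import pickle
ims={n:eyes.get_image(n) for n in("top","side","wrist")}
pickle.dump(ims,open("ims0.pkl","wb"))
for n,i in ims.items():
    print(n,i["fovy"],i["cx"],i["cy"],i["k1"],np.round(i["world_from_camera"],3).tolist())
cv2.imwrite("pics/top0.png",cv2.resize(ims["top"]["color"],(784,588)));cv2.imwrite("pics/side0.png",cv2.resize(ims["side"]["color"],(784,588)))
print(ctrl.read_state(),ctrl.tips_ahead)
E
```

```text
top 49.7014927022631 283.86628721841134 200.9171602746294 -0.1057716416233637 [[0.019, 0.992, -0.127, 495.376], [-1.0, 0.021, 0.016, 148.755], [0.019, 0.127, 0.992, 1427.379], [0.0, 0.0, 0.0, 1.0]]
side 53.58117924114896 274.5380777747567 211.1058626838263 -0.04775909927770302 [[0.999, 0.028, -0.04, 593.617], [-0.048, 0.557, -0.829, -701.072], [-0.001, 0.83, 0.558, 698.385], [0.0, 0.0, 0.0, 1.0]]
wrist 71.41836279153125 282.6059872006263 211.01363097640285 0.01766672902183385 [[0.376, -0.884, -0.278, 173.142], [0.926, 0.358, 0.115, 630.653], [-0.002, -0.301, 0.954, 372.236], [0.0, 0.0, 0.0, 1.0]]
{'clock': 0.15, 'qpos': array([-1.2497937 ,  0.62915166,  0.03845674,  1.51810363, -0.0270176 ,
        0.99632401, -0.0200131 ]), 'qd': array([ 2.22759168e-05, -3.34842775e-03, -2.97055947e-04, -2.03367597e-03,
        8.74694192e-04, -1.81611030e-03, -7.66827772e-04]), 'tau': array([ 1.51694199e-03, -5.63795042e+01,  1.22762393e+00, -1.93649948e+01,
        1.10945664e-02,  7.41111464e-03,  9.96534567e-06]), 'eef_pos': array([244.99803964, 601.57366763, 241.59991621]), 'tool_rot': array([-3.14012381e+00, -2.34863500e-06,  2.75476138e+00]), 'force': array([-0.33060368,  0.4016946 ,  0.53640051]), 'torque': array([ 0.0370045 , -0.04636317, -0.08922492]), 'gripper_force': 0.0, 'width': 85.526550623534} 11.0
```

View pics/top0.png

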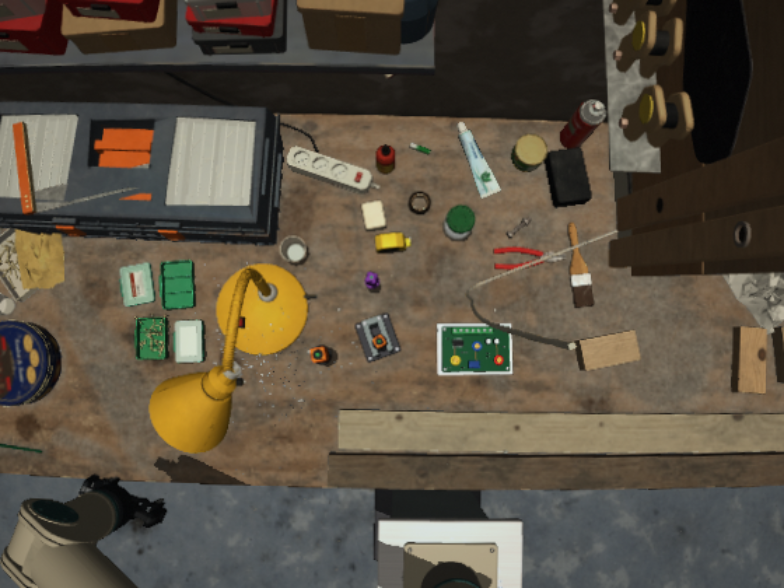

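View pics/side0.png

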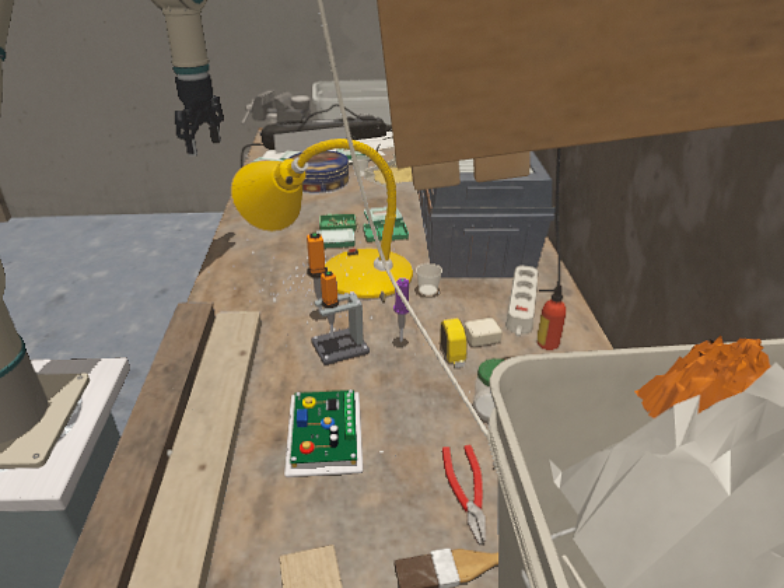

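The top view shows the candidates: an orange probe in the stand at (379,341), a larger orange one standing at (319,355), and a purple one at (372,281). The one hanging in the fork is the smaller orange, so it fits the description. The board is at (474,348), with yellow (455,360), blue (477,347) and red (499,360). I'll confirm with one enlarged crop.

Run:
```python
from h import *
import pickle
ims=pickle.load(open("ims0.pkl","rb"))
t=ims["top"]["color"];s=ims["side"]["color"]
a=cv2.resize(t[215:275,215:375],(800,300),interpolation=cv2.INTER_CUBIC)
b=cv2.resize(s[160:260,205:270],(195,300),interpolation=cv2.INTER_CUBIC)
c=cv2.resize(s[270:345,195:265],(280,300),interpolation=cv2.INTER_CUBIC)
o=np.zeros((600,800,3),np.uint8);o[:300]=a;o[300:,:195]=b;o[300:,200:480]=c
cv2.imwrite("pics/c1.png",o)
def blobs(im,lo,hi,box,amin=4):
    h=cv2.cvtColor(im,cv2.COLOR_BGR2HSV);m=cv2.inRange(h,lo,hi)
    mm=np.zeros_like(m);x0,y0,x1,y1=box;mm[y0:y1,x0:x1]=m[y0:y1,x0:x1]
    n,l,st,ce=cv2.connectedComponentsWithStats(mm)
    return [(st[i].tolist(),np.round(ce[i],1).tolist()) for i in range(1,n) if st[i,4]>=amin]
B={"top":(305,225,370,272),"side":(200,275,262,345)}
C={"red":((0,150,120),(9,255,255)),"yellow":((20,150,120),(32,255,255)),"blue":((105,100,60),(125,255,255)),"orange":((5,170,120),(17,255,255))}
for n in B:
  for c,(lo,hi) in C.items():
    box=B[n] if c!="orange" else {"top":(215,225,300,272),"side":(205,150,260,240)}[n]
    for st,ce in blobs(ims[n]["color"],lo,hi,box): print(n,c,st,ce,np.round(onz(ims[n],*ce,{"orange":180}.get(c,27)),1))
```

```text
top red [353, 253, 7, 8, 25] [355.5, 256.6] [506.1 -99.   27. ]
top yellow [340, 246, 2, 3, 5] [340.4, 246.8] [535.6 -51.9  27. ]
top yellow [322, 254, 7, 7, 40] [324.8, 256.9] [503.7  -3.8  27. ]
top yellow [355, 255, 3, 4, 8] [356.0, 256.5] [ 506.5 -100.5   27. ]
top blue [337, 244, 7, 7, 22] [340.0, 246.9] [535.2 -50.6  27. ]
top blue [335, 258, 8, 5, 36] [338.1, 260.0] [494.9 -45.   27. ]
top orange [266, 239, 10, 10, 41] [270.4, 243.3] [537.1 162.8 180. ]
top orange [222, 248, 11, 11, 63] [227.1, 252.6] [509.2 280.7 180. ]
side red [214, 315, 10, 9, 44] [218.8, 320.1] [ 505.3 -104.8   27. ]
side yellow [216, 284, 10, 7, 59] [220.2, 287.0] [502.6  -6.6  27. ]
side yellow [232, 298, 4, 5, 16] [233.3, 299.9] [533.8 -48.3  27. ]
side yellow [216, 316, 5, 5, 20] [218.2, 317.8] [503.7 -98.4  27. ]
side yellow [251, 329, 3, 2, 4] [252.2, 329.8] [ 574.9 -133.7   27. ]
side yellow [209, 332, 3, 2, 4] [210.0, 332.2] [ 489.4 -135.9   27. ]
side blue [212, 292, 8, 13, 87] [215.3, 298.1] [493.8 -41.   27. ]
side blue [229, 298, 10, 9, 35] [233.6, 302.8] [534.7 -57.   27. ]
side orange [219, 168, 22, 50, 479] [229.5, 192.2] [526.5 156.5 180. ]
side orange [249, 178, 5, 2, 7] [251.0, 178.6] [578.2 220.2 180. ]
```

View pics/c1.png

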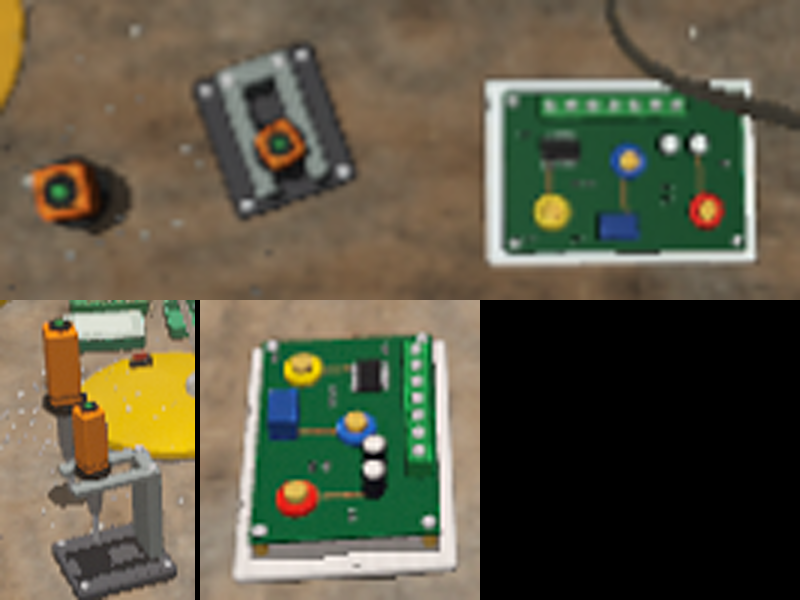

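The crop confirms it: the probe hanging in the fork is clearly smaller than the free-standing orange one. The fork opens toward (-x,-y). The brass-topped yellow, blue and red terminals are identified; the blue box (relay) is not a terminal. I'll lift over the lamp and move above the probe.

Request:
{"method": "carry_out", "body": {"moves": [{"tz": -0.15, "fingers": 1}, {"tz": -0.15, "fingers": 1}, {"tz": -0.15, "fingers": 1}, {"tz": -0.15, "fingers": 1}, {"fingers": 1}]}}

```text
validation failed for argument at $.mo...
```

Request:
{"method": "carry_out", "body": {"moves": [{"tx": -0.121, "ty": -0.0826, "fingers": 1}, {"tx": -0.121, "ty": -0.0826, "fingers": 1}, {"tx": -0.121, "ty": -0.0826, "fingers": 1}, {"tx": -0.121, "ty": -0.0826, "fingers": 1}, {"tx": -0.121, "ty": -0.0826, "fingers": 1}, {"tx": -0.121, "ty": -0.0826, "fingers": 1}, {"tx": -0.121, "ty": -0.0826, "fingers": 1}, {"tx": -0.121, "ty": -0.0826, "fingers": 1}, {"tx": -0.121, "ty": -0.0826, "fingers": 1}, {"tx": -0.121, "ty": -0.0826, "fingers": 1}, {"tx": -0.121, "ty": -0.0826, "fingers": 1}, {"tx": -0.121, "ty": -0.0826, "fingers": 1}]}}

```text
validation failed for argument at $.mo...
```

Request:
{"method": "carry_out", "body": {"moves": [{"tz": 0.1, "fingers": 1}, {"tz": 0.1, "fingers": 1}, {"tz": 0.1, "fingers": 1}, {"tz": 0.1, "fingers": 1}, {"fingers": 1}, {"fingers": 1}]}}

```text
validation failed for argument at $.mo...
```

Run:
```python
from h import *
import pickle
im=eyes.get_image("wrist");pickle.dump(im,open("w1.pkl","wb"))
cv2.imwrite("pics/w1.png",cv2.resize(im["color"],(784,588)))
s=ctrl.read_state();print(s["clock"],s["eef_pos"],s["tool_rot"],s["qpos"])
```

```text
0.2 [245.04623874 601.66670496 241.75308865] [-3.14046086e+00  2.15940217e-06  2.75478866e+00] [-1.24977355  0.6289869   0.03844199  1.51795783 -0.02698228  0.99629705
 -0.02000014]
```

View pics/w1.png

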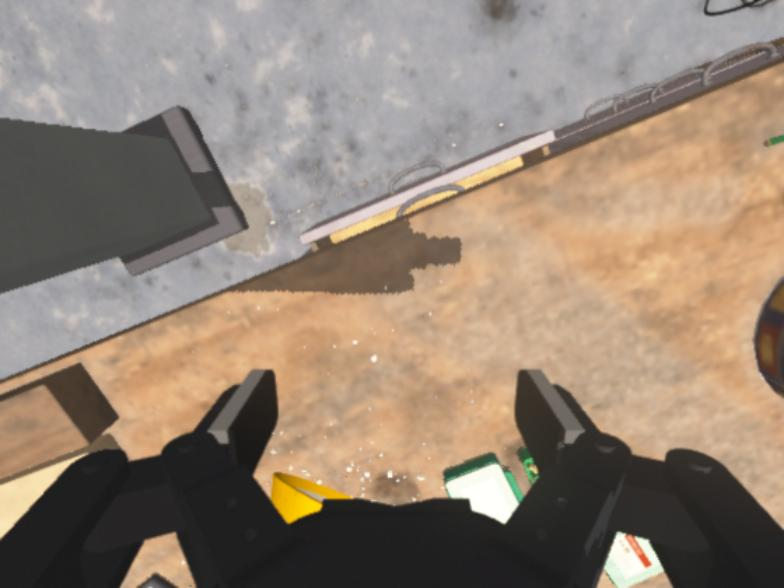

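The view shows the wrist camera with the fingers at the bottom; the arm hasn't moved because the rows were refused. I'll retry with every field filled in.

Request:
{"method": "carry_out", "body": {"moves": [{"tx": 0, "ty": 0, "tz": -0.15, "twist": 0, "fingers": 1}, {"tx": 0, "ty": 0, "tz": -0.15, "twist": 0, "fingers": 1}, {"tx": 0, "ty": 0, "tz": -0.15, "twist": 0, "fingers": 1}, {"tx": 0, "ty": 0, "tz": -0.15, "twist": 0, "fingers": 1}, {"tx": 0, "ty": 0, "tz": 0, "twist": 0, "fingers": 1}]}}

```text
clock: 0.82
eef_pos: [245.9, 603.4, 426.5]
tool_rot: [3.134, -0.0, 2.755]
force: [1.0, -0.1, -0.1]
width: 85.4
gripper_force: 0.0
```

Request:
{"method": "carry_out", "body": {"moves": [{"tx": -0.121, "ty": -0.083, "tz": 0, "twist": 0, "fingers": 1}, {"tx": -0.121, "ty": -0.083, "tz": 0, "twist": 0, "fingers": 1}, {"tx": -0.121, "ty": -0.083, "tz": 0, "twist": 0, "fingers": 1}, {"tx": -0.121, "ty": -0.083, "tz": 0, "twist": 0, "fingers": 1}, {"tx": -0.121, "ty": -0.083, "tz": 0, "twist": 0, "fingers": 1}, {"tx": -0.121, "ty": -0.083, "tz": 0, "twist": 0, "fingers": 1}, {"tx": -0.121, "ty": -0.083, "tz": 0, "twist": 0, "fingers": 1}, {"tx": -0.121, "ty": -0.083, "tz": 0, "twist": 0, "fingers": 1}, {"tx": -0.121, "ty": -0.083, "tz": 0, "twist": 0, "fingers": 1}, {"tx": -0.121, "ty": -0.083, "tz": 0, "twist": 0, "fingers": 1}, {"tx": -0.121, "ty": -0.083, "tz": 0, "twist": 0, "fingers": 1}, {"tx": -0.121, "ty": -0.083, "tz": 0, "twist": 0, "fingers": 1}]}}

```text
clock: 2.33
eef_pos: [536.0, 159.6, 421.2]
tool_rot: [-3.14, -0.001, 2.755]
force: [0.3, 0.3, -0.2]
width: 85.2
gripper_force: 0.0
```

Request:
{"method": "carry_out", "body": {"moves": [{"tx": 0, "ty": 0, "tz": 0.1, "twist": 0, "fingers": 1}, {"tx": 0, "ty": 0, "tz": 0.1, "twist": 0, "fingers": 1}, {"tx": 0, "ty": 0, "tz": 0.1, "twist": 0, "fingers": 1}, {"tx": 0, "ty": 0, "tz": 0.1, "twist": 0, "fingers": 1}, {"tx": 0, "ty": 0, "tz": 0, "twist": 0, "fingers": 1}, {"tx": 0, "ty": 0, "tz": 0, "twist": 0, "fingers": 1}]}}

```text
clock: 3.08
eef_pos: [536.3, 161.0, 302.9]
tool_rot: [3.141, 0.001, 2.755]
force: [0.0, 0.2, 0.6]
width: 85.6
gripper_force: 0.0
```

Run:
```python
from h import *
import pickle
im=eyes.get_image("wrist");pickle.dump(im,open("w1.pkl","wb"))
cv2.imwrite("pics/w1.png",cv2.resize(im["color"],(784,588)))
s=ctrl.read_state();print(s["clock"],s["eef_pos"],s["tool_rot"],s["qpos"])
```

```text
3.125 [536.56866906 161.10007109 303.36760051] [3.14037583e+00 1.48000045e-03 2.75475429e+00] [-0.47294756  0.43784743  0.19420224  1.69807876 -0.09659678  1.01308717
  0.93837051]
```

View pics/w1.png

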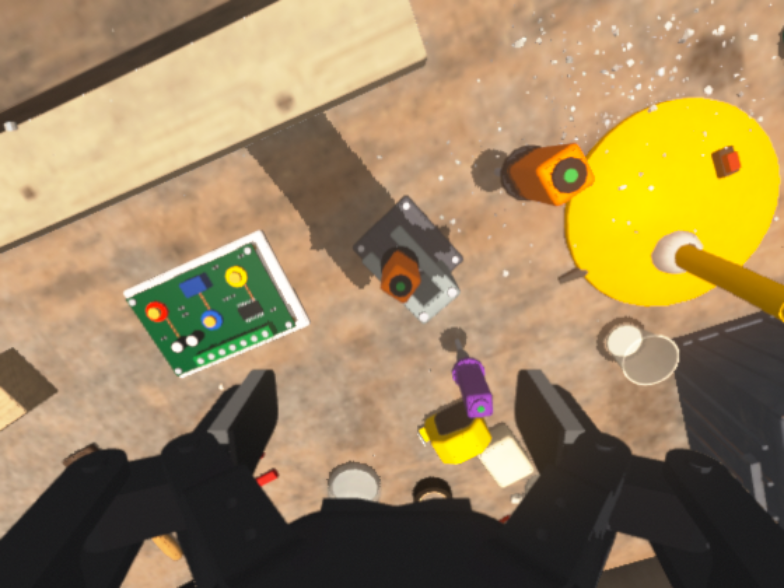

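The wrist view shows the probe top at (400,286) with its green dot, the stand base with four screws, and the board with yellow (236,276), blue (209,320) and red (157,312), all ahead of the fingers. I'll measure from here.

Run:
```python
from h import *
import pickle
im=pickle.load(open("w1.pkl","rb"));c=im["color"]
a=cv2.resize(c[135:235,245:335],(540,600),interpolation=cv2.INTER_CUBIC)
b=cv2.resize(c[185:245,95:185],(260,173),interpolation=cv2.INTER_CUBIC)
o=np.zeros((600,800,3),np.uint8);o[:,:540]=a;o[:173,540:]=b;cv2.imwrite("pics/c2.png",o)
h=cv2.cvtColor(c,cv2.COLOR_BGR2HSV)
def blobs(lo,hi,box,amin=5):
    m=cv2.inRange(h,lo,hi);mm=np.zeros_like(m);x0,y0,x1,y1=box;mm[y0:y1,x0:x1]=m[y0:y1,x0:x1]
    n,l,st,ce=cv2.connectedComponentsWithStats(mm)
    return [(st[i].tolist(),ce[i]) for i in range(1,n) if st[i,4]>=amin]
for nm,lo,hi,box,z in [("green",(45,100,60),(85,255,255),(270,190,300,220),170),("red",(0,150,120),(9,255,255),(85,160,220,270),27),("yel",(18,120,120),(34,255,255),(85,160,220,270),32),("blue",(105,100,60),(125,255,255),(85,160,220,270),27)]:
    for st,ce in blobs(lo,hi,box): print(nm,st,np.round(ce,1),np.round(onz(im,*ce,z),1))
for u,v in [(406,206),(361,248),(425,317),(456,260)]: print("screw",np.round(onz(im,u/1.4,v/1.4,12),1))
```

```text
green [283, 202, 6, 6, 32] [285.5 204.5] [536.6 163.5 170. ]
red [104, 215, 16, 15, 112] [112.9 221.5] [504.5 -95.3  27. ]
yel [161, 190, 16, 16, 208] [168.5 197.2] [5.021e+02 1.000e-01 3.200e+01]
yel [106, 220, 8, 8, 50] [109.5 223.6] [505.1 -98.2  32. ]
yel [146, 226, 8, 7, 43] [149.5 229.1] [534.2 -49.   32. ]
yel [124, 234, 4, 7, 8] [125.8 237. ] [532.1 -87.5  32. ]
blue [128, 197, 20, 15, 188] [137.7 204.1] [495.  -48.3  27. ]
blue [144, 221, 15, 14, 92] [152.1 226.8] [533.4 -46.6  27. ]
screw [503.9 185.1  12. ]
screw [526.1 125.8  12. ]
screw [623.  160.2  12. ]
screw [575.5 213.2  12. ]
```

View pics/c2.png

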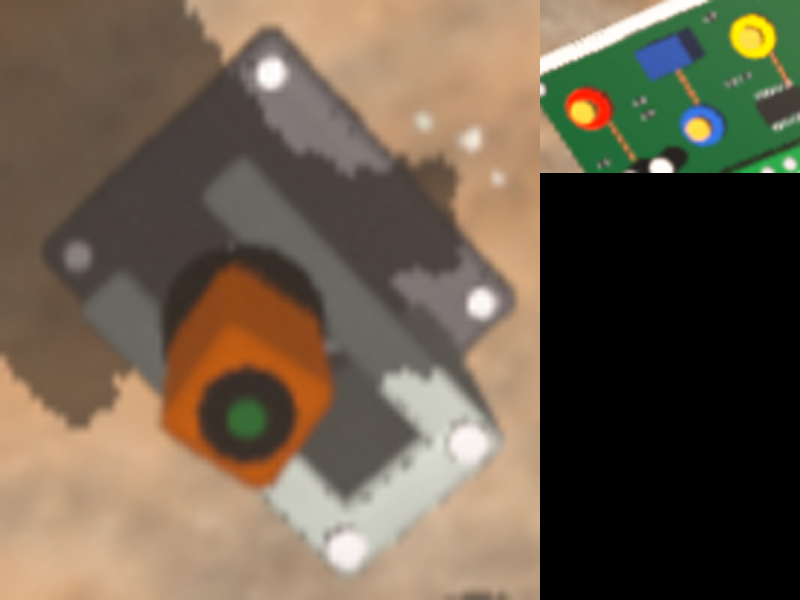

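Run:
```python
from h import *
import pickle
im=pickle.load(open("w1.pkl","rb"))
P=np.array([onz(im,244.6+x/6,134.6+y/6,167) for x,y in [(235,322),(163,425),(262,488),(333,385)]])[:,:2]
print(P.round(1),P.mean(0).round(1))
for i in range(4):
    d=P[(i+1)%4]-P[i];print(np.hypot(*d).round(1),np.degrees(np.arctan2(d[1],d[0]))%90)
# prong geometry at z=105
for n,x,y in [("prong open end inner L",120,270),("slot closed far corner L",347,500),("slot closed R",420,435)]:
    print(n,onz(im,244.6+x/6,134.6+y/6,105).round(1))
```

```text
[[522.1 167.6]
 [533.3 150.7]
 [549.  161.3]
 [537.3 178. ]] [535.5 164.4]
20.2 33.60344937083539
19.0 34.130871031571516
20.4 34.95144240101972
18.5 34.563724046328616
prong open end inner L [518.  145.9 105. ]
slot closed far corner L [577.4 169.4 105. ]
slot closed R [570.2 187.4 105. ]
```

Measured: probe axis about (536,164), handle yaw about 34° (mod 90), fork yaw about 21°, and fork middle about (538,165). These agree with each other. Next: twist to tool yaw 124° and descend.

Request:
{"method": "carry_out", "body": {"moves": [{"tx": 0, "ty": 0, "tz": 0, "twist": 0.0465, "fingers": 1}, {"tx": 0, "ty": 0, "tz": 0, "twist": 0.0465, "fingers": 1}, {"tx": 0, "ty": 0, "tz": 0, "twist": 0.0465, "fingers": 1}, {"tx": 0, "ty": 0, "tz": 0, "twist": 0.0465, "fingers": 1}, {"tx": 0.01, "ty": 0.005, "tz": 0.08, "twist": 0, "fingers": 1}, {"tx": 0, "ty": 0, "tz": 0.1, "twist": 0, "fingers": 1}, {"tx": 0, "ty": 0, "tz": 0.1, "twist": 0, "fingers": 1}, {"tx": 0, "ty": 0, "tz": 0.1, "twist": 0, "fingers": 1}, {"tx": 0, "ty": 0, "tz": 0, "twist": 0, "fingers": 1}]}}

```text
clock: 4.25
eef_pos: [534.7, 164.3, 187.6]
tool_rot: [-3.139, -0.001, 2.171]
force: [0.1, 0.1, 1.4]
width: 85.7
gripper_force: 0.0
```

Run:
```python
from h import *
im=eyes.get_image("wrist")
s=ctrl.read_state();print(s["clock"],s["eef_pos"],s["tool_rot"],s["force"])
p=proj(im,s["eef_pos"]);print(p)
h=cv2.cvtColor(im["color"],cv2.COLOR_BGR2HSV);m=cv2.inRange(h,(45,100,40),(85,255,255))
n,l,st,ce=cv2.connectedComponentsWithStats(m)
for i in range(1,n):
    if st[i,4]>20: print(st[i],ce[i],onz(im,*ce[i],170).round(1))
cv2.imwrite("pics/w2.png",im["color"])
```

```text
4.3 [535.80817803 164.40664572 188.93280608] [3.14124116e+00 7.59839920e-06 2.17046619e+00] [-0.06560587  0.50788964  0.22847872]
[285.77063771 280.99758055]
[386  13  20  23 372] [395.48924731  24.18010753] [509.2 288.1 170. ]
[281 260  11  10  88] [285.82954545 264.35227273] [536.4 163.9 170. ]
[ 185  281   62   89 2230] [211.27668161 322.55515695] [521.4 106.4 170. ]
[447 315   8   7  41] [450.82926829 317.73170732] [637.3 190.7 170. ]
```

View pics/w2.png

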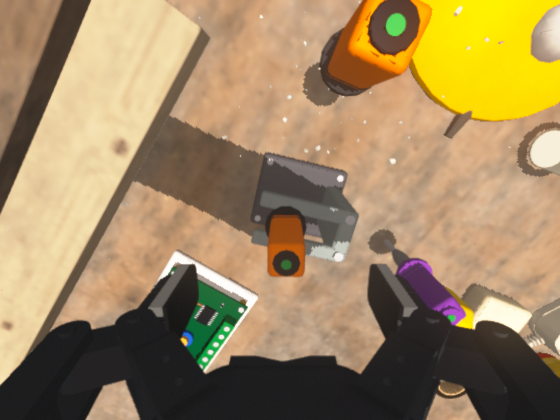

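The handle is square to the jaws and centred (u=286), and the probe top is at (536.4,163.9). I'll descend and grip.

Request:
{"method": "carry_out", "body": {"moves": [{"tx": 0, "ty": 0, "tz": 0.06, "twist": 0, "fingers": 1}, {"tx": 0, "ty": 0, "tz": 0.06, "twist": 0, "fingers": 1}, {"tx": 0, "ty": 0, "tz": 0.06, "twist": 0, "fingers": 1}, {"tx": 0, "ty": 0, "tz": 0, "twist": 0, "fingers": 1}, {"tx": 0, "ty": 0, "tz": 0, "twist": 0, "fingers": 0}, {"tx": 0, "ty": 0, "tz": 0, "twist": 0, "fingers": 0}, {"tx": 0, "ty": 0, "tz": 0, "twist": 0, "fingers": 0}, {"tx": 0, "ty": 0, "tz": 0, "twist": 0, "fingers": 0}, {"tx": 0, "ty": 0, "tz": 0, "twist": 0, "fingers": 0}, {"tx": 0, "ty": 0, "tz": 0, "twist": 0, "fingers": 0}, {"tx": 0, "ty": 0, "tz": 0, "twist": 0, "fingers": 0}, {"tx": 0, "ty": 0, "tz": 0, "twist": 0, "fingers": 0}]}}

```text
clock: 5.8
eef_pos: [535.6, 164.4, 134.8]
tool_rot: [3.141, -0.0, 2.17]
force: [-0.7, 0.0, 5.5]
width: 21.2
gripper_force: 58.6
```

Gripped: width 21.2 mm, 58.6 N. Lift straight out of the fork, then move over red.

Request:
{"method": "carry_out", "body": {"moves": [{"tx": 0, "ty": 0, "tz": -0.05, "twist": 0, "fingers": 0}, {"tx": 0, "ty": 0, "tz": -0.1, "twist": 0, "fingers": 0}, {"tx": 0, "ty": 0, "tz": -0.1, "twist": 0, "fingers": 0}, {"tx": 0, "ty": 0, "tz": -0.1, "twist": 0, "fingers": 0}, {"tx": 0, "ty": 0, "tz": -0.05, "twist": 0, "fingers": 0}, {"tx": 0, "ty": 0, "tz": 0, "twist": 0, "fingers": 0}]}}

```text
clock: 6.55
eef_pos: [535.8, 164.4, 255.1]
tool_rot: [3.14, 0.0, 2.171]
force: [0.2, 0.2, -2.5]
width: 21.6
gripper_force: 58.7
```

Request:
{"method": "carry_out", "body": {"moves": [{"tx": -0.083, "ty": -0.072, "tz": 0, "twist": 0, "fingers": 0}, {"tx": -0.083, "ty": -0.072, "tz": 0, "twist": 0, "fingers": 0}, {"tx": -0.083, "ty": -0.072, "tz": 0, "twist": 0, "fingers": 0}, {"tx": -0.083, "ty": -0.072, "tz": 0, "twist": 0, "fingers": 0}, {"tx": -0.083, "ty": -0.072, "tz": 0, "twist": 0, "fingers": 0}, {"tx": -0.083, "ty": -0.072, "tz": 0, "twist": 0, "fingers": 0}, {"tx": -0.083, "ty": -0.072, "tz": 0, "twist": 0, "fingers": 0}, {"tx": -0.083, "ty": -0.072, "tz": 0, "twist": 0, "fingers": 0}, {"tx": 0, "ty": 0, "tz": 0.1, "twist": 0, "fingers": 0}, {"tx": 0, "ty": 0, "tz": 0.1, "twist": 0, "fingers": 0}, {"tx": 0, "ty": 0, "tz": 0.07, "twist": 0, "fingers": 0}, {"tx": 0, "ty": 0, "tz": 0, "twist": 0, "fingers": 0}]}}

```text
clock: 8.05
eef_pos: [503.1, -97.3, 170.9]
tool_rot: [-3.137, -0.004, 2.17]
force: [0.5, -0.3, -0.5]
width: 21.4
gripper_force: 58.8
```

Run:
```python
from h import *
import pickle
W=eyes.get_image("wrist");S=eyes.get_image("side");T=eyes.get_image("top")
pickle.dump((W,S,T),open("w3.pkl","wb"))
s=ctrl.read_state();e=s["eef_pos"];print(s["clock"],e,s["tool_rot"],s["force"],s["width"])
tip=e-[0,0,104.8];print("tip px W,S",proj(W,tip),proj(S,tip))
a=cv2.resize(W["color"][160:380,180:390],(573,600),interpolation=cv2.INTER_CUBIC)
u,v=proj(S,tip).astype(int)
b=cv2.resize(S["color"][v-60:v+60,u-22:u+23],(225,600),interpolation=cv2.INTER_CUBIC)
cv2.imwrite("pics/c3.png",np.hstack([a,b])); print(u,v)
```

```text
8.2 [505.4383129  -97.81286054 173.58665769] [3.14140653e+00 3.63735245e-04 2.17039286e+00] [ 0.76758487 -0.57244082 -0.84030202] 21.83595211189004
tip px W,S [285.83432741 217.59619823] [217.46143428 303.59909932]
217 303
```

View pics/c3.png

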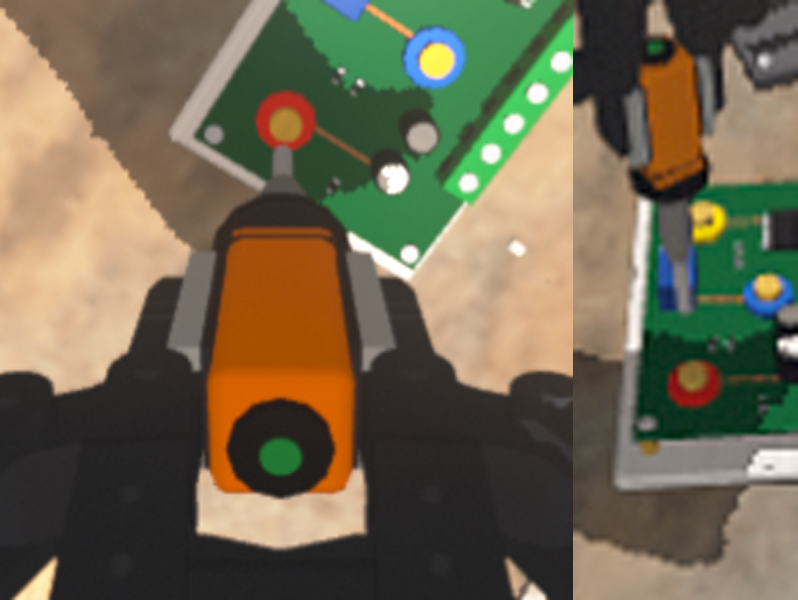

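The crop shows the tip at wrist px (284,215), just about where predicted, the red stud at (285,205.5) and the blue stud at (340,182). In the side view the tip is at (217.6,304.6), the red stud at (219,318) and the blue stud at (234,300.4).

Run:
```python
from h import *
import pickle
W,S,T=pickle.load(open("w3.pkl","rb"));W1=pickle.load(open("w1.pkl","rb"))
k=210/573
w=lambda x,y:(179.5+(x+.5)*k,159.5+(y+.5)*k)
sd=lambda x,y:(194.5+(x-573+.5)/5,242.5+(y+.5)/5)
print("tip W",onz(W,*w(283,150),68.8).round(1),"tri",tri([ray(W,*w(283,150)),ray(S,*sd(686,308))]).round(1))
for n,a,b,c in [("red",(286,124),(693,376),(109.5,223.6)),("blue",(437,60),(767,287),(149.5,229.1)),("yellow",None,(706,216),(168.5,197.2))]:
    r=[ray(S,*sd(*b))]; 
    if a: r.append(ray(W,*w(*a))); print(n,"W",onz(W,*w(*a),32).round(1))
    else: r.append(ray(W1,*c))
    print(n,"S",onz(S,*sd(*b),32).round(1),"W1",onz(W1,*c,32).round(1),"tri",tri(r).round(1))
# yellow collar in the first wrist/top: colour split stud/collar by saturation
```

```text
tip W [502.3 -96.8  68.8] tri [503.7 -97.3  66.2]
red W [504.4 -98.2  32. ]
red S [ 505.2 -102.9   32. ] W1 [505.  -98.1  32. ] tri [504.9 -99.2  27.9]
blue W [534.2 -50.   32. ]
blue S [534.4 -53.5  32. ] W1 [534.3 -49.1  32. ] tri [534.6 -50.3  29. ]
yellow S [505.3  -8.   32. ] W1 [502.1   0.   32. ] tri [503.6  -2.4  26.5]
```

Request:
{"method": "carry_out", "body": {"moves": [{"tx": -0.007, "ty": 0.001, "tz": 0.05, "twist": 0, "fingers": 0}, {"tx": 0, "ty": 0, "tz": 0.04, "twist": 0, "fingers": 0}, {"tx": 0, "ty": 0, "tz": 0.02, "twist": 0, "fingers": 0}, {"tx": 0, "ty": 0, "tz": 0.01, "twist": 0, "fingers": 0}, {"tx": 0, "ty": 0, "tz": 0.01, "twist": 0, "fingers": 0}, {"tx": 0, "ty": 0, "tz": 0.01, "twist": 0, "fingers": 0}, {"tx": 0, "ty": 0, "tz": 0, "twist": 0, "fingers": 0}, {"tx": 0, "ty": 0, "tz": 0, "twist": 0, "fingers": 0}]}}

```text
clock: 9.2
eef_pos: [506.5, -99.3, 131.5]
tool_rot: [-3.142, -0.0, 2.17]
force: [-1.7, 0.4, 2.2]
width: 21.2
gripper_force: 59.3
```

Run:
```python
from h import *
W=eyes.get_image("wrist");S=eyes.get_image("side")
s=ctrl.read_state();e=s["eef_pos"];print(s["clock"],e,s["force"],s["width"])
a=cv2.resize(W["color"][150:260,220:350],(567,480),interpolation=cv2.INTER_CUBIC)
u,v=proj(S,[e[0],e[1],32]).astype(int)
b=cv2.resize(S["color"][v-40:v+20,u-14:u+15],(232,480),interpolation=cv2.INTER_CUBIC)
cv2.imwrite("pics/c4.png",np.hstack([a,b]))
```

```text
9.3 [506.5203184  -99.28593349 131.45180026] [-0.66090301 -0.02807627  2.29728998] 21.230035773771338
```

View pics/c4.png

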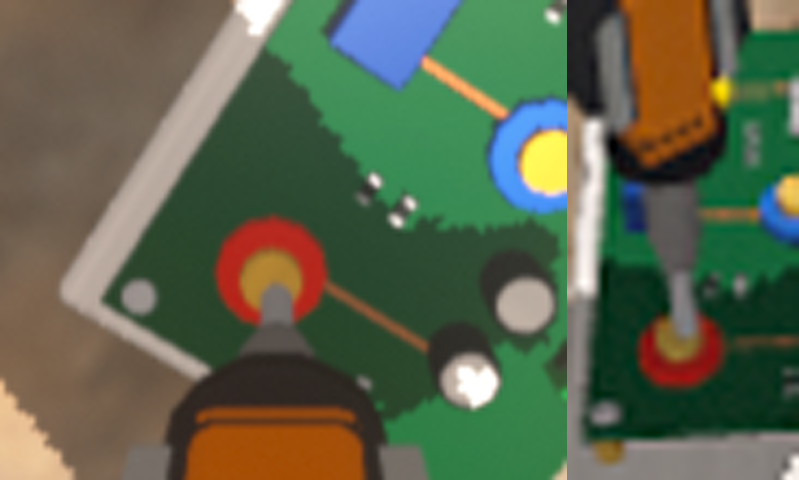

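The tip sits on the red stud, about 2–3 mm from its centre, with roughly 3 N of reaction force (about 5 mm of give). The true tip matches the TCP's x,y, so I need no offset. I'll hold two more rows, lift, go most of the way to yellow and measure there.

Request:
{"method": "carry_out", "body": {"moves": [{"tx": 0, "ty": 0, "tz": 0, "twist": 0, "fingers": 0}, {"tx": 0, "ty": 0, "tz": 0, "twist": 0, "fingers": 0}, {"tx": 0, "ty": 0, "tz": -0.05, "twist": 0, "fingers": 0}, {"tx": 0, "ty": 0, "tz": -0.1, "twist": 0, "fingers": 0}, {"tx": 0, "ty": 0, "tz": 0, "twist": 0, "fingers": 0}, {"tx": 0.055, "ty": 0.06, "tz": 0, "twist": 0, "fingers": 0}, {"tx": 0.055, "ty": 0.06, "tz": 0, "twist": 0, "fingers": 0}, {"tx": 0.055, "ty": 0.06, "tz": 0, "twist": 0, "fingers": 0}, {"tx": 0, "ty": 0, "tz": 0, "twist": 0, "fingers": 0}, {"tx": 0, "ty": 0, "tz": 0, "twist": 0, "fingers": 0}, {"tx": 0, "ty": 0, "tz": 0, "twist": 0, "fingers": 0}]}}

```text
clock: 10.68
eef_pos: [523.0, -29.2, 176.3]
tool_rot: [-3.141, 0.0, 2.169]
force: [0.0, -0.7, -1.0]
width: 21.4
gripper_force: 58.8
```

```bash
cat > m.py <<'E'
from h import *
W=eyes.get_image("wrist")
s=ctrl.read_state();e=s["eef_pos"];print(s["clock"],e,s["tool_rot"],s["force"],s["width"])
h=cv2.cvtColor(W["color"],cv2.COLOR_BGR2HSV)
for nm,lo,hi,P in [("yellow",(18,120,60),(34,255,255),(503,-2,25)),("bluestud",(14,120,60),(34,255,255),(534,-50,32)),("bluecollar",(100,100,60),(125,255,255),(534,-50,25)),("redstud",(12,120,60),(34,255,255),(504.5,-98,32))]:
    p=proj(W,P); m=cv2.inRange(h,lo,hi); n,l,st,ce=cv2.connectedComponentsWithStats(m)
    for i in range(1,n):
        if st[i,4]>30 and np.hypot(*(ce[i]-p))<20:
            c=max(cv2.findContours((l==i).astype(np.uint8),cv2.RETR_EXTERNAL,cv2.CHAIN_APPROX_NONE)[0],key=len)
            q,ax,_=cv2.fitEllipse(c); print(nm,st[i],p.round(1),"centroid",onz(W,*ce[i],P[2]).round(1),"ellipse",np.round(ax,1),onz(W,*q,P[2]).round(1))
E
python3 m.py
```

```text
10.725 [523.02856865 -29.15922635 176.28265784] [-3.14120213e+00  3.45517043e-04  2.16858198e+00] [-0.19715999 -0.10653596 -1.12632464] 21.01000884476681
yellow [270 155  23  24 427] [282.2 165.9] centroid [502.5  -3.   25. ] ellipse [22.2 22.7] [502.5  -3.   25. ]
bluecollar [271 212  12  18  88] [280.8 221.7] centroid [527.6 -51.3  25. ] ellipse [ 8.7 17. ] [528.7 -51.1  25. ]
bluecollar [286 213   6  15  49] [280.8 221.7] centroid [540.1 -44.2  25. ] ellipse [ 4.  13.4] [539.9 -44.   25. ]
redstud [225 240  12  12 117] [230.6 245.2] centroid [504.8 -98.2  32. ] ellipse [11.3 11.4] [504.8 -98.2  32. ]
```

Yellow is at (502.5,-3), and its fitted diameter of about 22 mm is right. Red re-measures at (504.8,-98.2). Go to yellow and press.

Request:
{"method": "carry_out", "body": {"moves": [{"tx": 0.056, "ty": -0.004, "tz": 0, "twist": 0, "fingers": 0}, {"tx": 0.055, "ty": -0.003, "tz": 0, "twist": 0, "fingers": 0}, {"tx": 0, "ty": 0, "tz": 0.05, "twist": 0, "fingers": 0}, {"tx": 0, "ty": 0, "tz": 0.04, "twist": 0, "fingers": 0}, {"tx": 0, "ty": 0, "tz": 0.03, "twist": 0, "fingers": 0}, {"tx": 0, "ty": 0, "tz": 0.01, "twist": 0, "fingers": 0}, {"tx": 0, "ty": 0, "tz": 0.01, "twist": 0, "fingers": 0}, {"tx": 0, "ty": 0, "tz": 0.01, "twist": 0, "fingers": 0}, {"tx": 0, "ty": 0, "tz": 0, "twist": 0, "fingers": 0}, {"tx": 0, "ty": 0, "tz": 0, "twist": 0, "fingers": 0}, {"tx": 0, "ty": 0, "tz": 0, "twist": 0, "fingers": 0}, {"tx": 0, "ty": 0, "tz": 0, "twist": 0, "fingers": 0}]}}

```text
clock: 12.22
eef_pos: [502.8, -1.7, 131.4]
tool_rot: [3.141, 0.0, 2.17]
force: [-1.1, -0.7, 2.5]
width: 21.3
gripper_force: 59.4
```

Run:
```python
from h import *
W=eyes.get_image("wrist");S=eyes.get_image("side")
s=ctrl.read_state();e=s["eef_pos"];print(s["clock"],e,s["force"],s["width"])
a=cv2.resize(W["color"][150:260,220:350],(567,480),interpolation=cv2.INTER_CUBIC)
u,v=proj(S,[e[0],e[1],32]).astype(int)
b=cv2.resize(S["color"][v-40:v+20,u-14:u+15],(232,480),interpolation=cv2.INTER_CUBIC)
cv2.imwrite("pics/c5.png",np.hstack([a,b]))
```

```text
12.325 [502.77460567  -1.68022366 131.36806677] [-1.20653177 -1.70741575  1.72775814] 21.173748936141667
```

Yellow is pressed with about 3 N at (502.8,-1.7). On to blue.

Request:
{"method": "carry_out", "body": {"moves": [{"tx": 0, "ty": 0, "tz": 0, "twist": 0, "fingers": 0}, {"tx": 0, "ty": 0, "tz": -0.05, "twist": 0, "fingers": 0}, {"tx": 0, "ty": 0, "tz": -0.1, "twist": 0, "fingers": 0}, {"tx": 0, "ty": 0, "tz": 0, "twist": 0, "fingers": 0}, {"tx": -0.048, "ty": -0.001, "tz": 0, "twist": 0, "fingers": 0}, {"tx": -0.048, "ty": -0.001, "tz": 0, "twist": 0, "fingers": 0}, {"tx": -0.048, "ty": -0.001, "tz": 0, "twist": 0, "fingers": 0}, {"tx": -0.048, "ty": 0, "tz": 0, "twist": 0, "fingers": 0}, {"tx": 0, "ty": 0, "tz": 0, "twist": 0, "fingers": 0}, {"tx": 0, "ty": 0, "tz": 0, "twist": 0, "fingers": 0}]}}

```text
clock: 13.58
eef_pos: [534.1, -49.4, 176.0]
tool_rot: [-3.141, -0.001, 2.17]
force: [1.2, -1.1, -0.8]
width: 21.4
gripper_force: 59.0
```

```bash
python3 m.py
```

```text
13.625 [534.07916535 -49.09888801 176.10030919] [-3.14124598e+00 -9.91573977e-04  2.17094433e+00] [ 0.68554314 -0.47683542 -1.66361116] 21.58617087121929
yellow [272 130  24  25 461] [284.5 141.8] centroid [502.4  -3.1  25. ] ellipse [23.1 23.6] [502.4  -3.1  25. ]
bluestud [278 197  11  11  98] [282.8 202.3] centroid [534.  -49.7  32. ] ellipse [10.2 10.5] [534.  -49.7  32. ]
bluecollar [273 190  21  22 221] [282.8 200.4] centroid [534.  -49.4  25. ] ellipse [20.4 20.8] [534.5 -50.2  25. ]
redstud [226 219  12  12 112] [231.4 224.3] centroid [504.7 -98.1  32. ] ellipse [10.9 11.2] [504.7 -98.1  32. ]
```

Blue stud is at (534,-49.8) and the TCP is at (534.1,-49.3), so press straight down.

Request:
{"method": "carry_out", "body": {"moves": [{"tx": 0, "ty": 0, "tz": 0.05, "twist": 0, "fingers": 0}, {"tx": 0, "ty": 0, "tz": 0.04, "twist": 0, "fingers": 0}, {"tx": 0, "ty": 0, "tz": 0.03, "twist": 0, "fingers": 0}, {"tx": 0, "ty": 0, "tz": 0.01, "twist": 0, "fingers": 0}, {"tx": 0, "ty": 0, "tz": 0.01, "twist": 0, "fingers": 0}, {"tx": 0, "ty": 0, "tz": 0.01, "twist": 0, "fingers": 0}, {"tx": 0, "ty": 0, "tz": 0, "twist": 0, "fingers": 0}, {"tx": 0, "ty": 0, "tz": 0, "twist": 0, "fingers": 0}, {"tx": 0, "ty": 0, "tz": 0, "twist": 0, "fingers": 0}, {"tx": 0, "ty": 0, "tz": 0, "twist": 0, "fingers": 0}, {"tx": 0, "ty": 0, "tz": 0, "twist": 0, "fingers": 0}]}}

```text
clock: 15.0
eef_pos: [534.4, -49.7, 131.3]
tool_rot: [-3.141, -0.0, 2.17]
force: [-1.9, -0.7, 1.3]
width: 21.4
gripper_force: 59.4
```

Press 2 mm deeper for certainty, hold, then lift high and return above the fork.

Request:
{"method": "carry_out", "body": {"moves": [{"tx": 0, "ty": 0, "tz": 0.007, "twist": 0, "fingers": 0}, {"tx": 0, "ty": 0, "tz": 0, "twist": 0, "fingers": 0}, {"tx": 0, "ty": 0, "tz": 0, "twist": 0, "fingers": 0}, {"tx": 0, "ty": 0, "tz": 0, "twist": 0, "fingers": 0}, {"tx": 0, "ty": 0, "tz": 0, "twist": 0, "fingers": 0}, {"tx": 0, "ty": 0, "tz": -0.05, "twist": 0, "fingers": 0}, {"tx": 0, "ty": 0, "tz": -0.1, "twist": 0, "fingers": 0}, {"tx": 0, "ty": 0, "tz": -0.1, "twist": 0, "fingers": 0}, {"tx": 0, "ty": 0, "tz": -0.1, "twist": 0, "fingers": 0}, {"tx": 0, "ty": 0, "tz": -0.07, "twist": 0, "fingers": 0}, {"tx": 0, "ty": 0, "tz": 0, "twist": 0, "fingers": 0}]}}

```text
clock: 16.38
eef_pos: [535.6, -49.9, 257.1]
tool_rot: [3.138, 0.002, 2.17]
force: [1.1, 0.8, -1.7]
width: 21.3
gripper_force: 58.9
```

Request:
{"method": "carry_out", "body": {"moves": [{"tx": 0.073, "ty": 0.051, "tz": 0, "twist": 0, "fingers": 0}, {"tx": 0.073, "ty": 0.051, "tz": 0, "twist": 0, "fingers": 0}, {"tx": 0.073, "ty": 0.051, "tz": 0, "twist": 0, "fingers": 0}, {"tx": 0.073, "ty": 0.051, "tz": 0, "twist": 0, "fingers": 0}, {"tx": 0.073, "ty": 0.051, "tz": 0, "twist": 0, "fingers": 0}, {"tx": 0.073, "ty": 0.051, "tz": 0, "twist": 0, "fingers": 0}, {"tx": 0.073, "ty": 0.05, "tz": 0, "twist": 0, "fingers": 0}, {"tx": 0.073, "ty": 0.05, "tz": 0, "twist": 0, "fingers": 0}, {"tx": 0, "ty": 0, "tz": 0, "twist": 0, "fingers": 0}, {"tx": 0, "ty": 0, "tz": 0, "twist": 0, "fingers": 0}, {"tx": 0, "ty": 0, "tz": 0, "twist": 0, "fingers": 0}]}}

```text
clock: 17.75
eef_pos: [536.1, 162.2, 255.0]
tool_rot: [-3.141, 0.0, 2.168]
force: [-0.0, 0.9, -2.2]
width: 21.5
gripper_force: 58.9
```

Request:
{"method": "carry_out", "body": {"moves": [{"tx": 0.007, "ty": 0.003, "tz": 0, "twist": 0, "fingers": 0}, {"tx": 0, "ty": 0, "tz": 0.05, "twist": 0, "fingers": 0}, {"tx": 0, "ty": 0, "tz": 0.05, "twist": 0, "fingers": 0}, {"tx": 0, "ty": 0, "tz": 0.05, "twist": 0, "fingers": 0}, {"tx": 0, "ty": 0, "tz": 0.05, "twist": 0, "fingers": 0}, {"tx": 0, "ty": 0, "tz": 0.05, "twist": 0, "fingers": 0}, {"tx": 0, "ty": 0, "tz": 0.05, "twist": 0, "fingers": 0}, {"tx": 0, "ty": 0, "tz": 0.05, "twist": 0, "fingers": 0}, {"tx": 0, "ty": 0, "tz": 0.03, "twist": 0, "fingers": 0}, {"tx": 0, "ty": 0, "tz": 0, "twist": 0, "fingers": 0}, {"tx": 0, "ty": 0, "tz": 0, "twist": 0, "fingers": 0}]}}

```text
clock: 19.12
eef_pos: [536.1, 166.0, 141.6]
tool_rot: [3.141, 0.0, 2.17]
force: [-0.1, 0.0, -0.8]
width: 21.3
gripper_force: 58.9
```

Run:
```python
from h import *
W=eyes.get_image("wrist");S=eyes.get_image("side")
s=ctrl.read_state();e=s["eef_pos"];print(s["clock"],e,s["force"],s["width"])
a=cv2.resize(W["color"][130:340,180:390],(500,500),interpolation=cv2.INTER_CUBIC)
u,v=proj(S,[e[0],e[1],100]).astype(int)
b=cv2.resize(S["color"][v-50:v+50,u-30:u+30],(300,500),interpolation=cv2.INTER_CUBIC)
cv2.imwrite("pics/c6.png",np.hstack([a,b]))
```

```text
19.225 [536.18607878 166.06158019 141.77580908] [-0.7281607   0.23872511 -1.25968037] 21.465826331140956
```

View pics/c6.png

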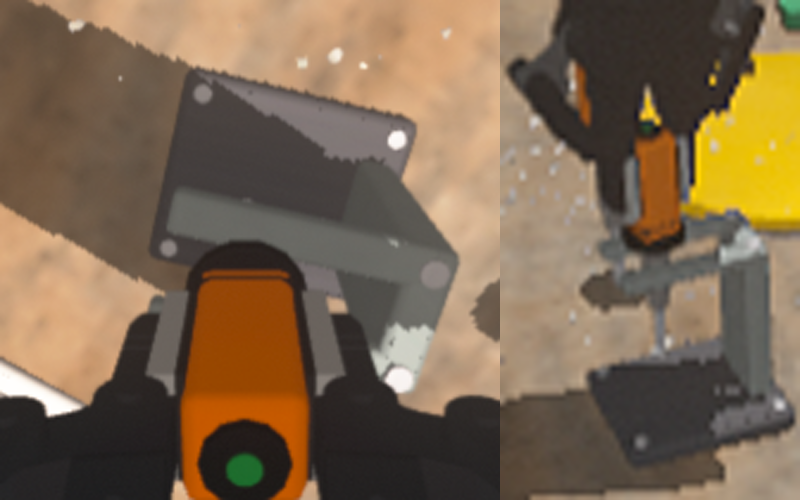

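The barrel is in the slot between the prongs, with the flange about 6 mm above them. Centre it, lower it, and release.

Request:
{"method": "carry_out", "body": {"moves": [{"tx": -0.004, "ty": -0.003, "tz": 0.012, "twist": 0, "fingers": 0}, {"tx": 0, "ty": 0, "tz": 0.009, "twist": 0, "fingers": 0}, {"tx": 0, "ty": 0, "tz": 0, "twist": 0, "fingers": 0}, {"tx": 0, "ty": 0, "tz": 0, "twist": 0, "fingers": 0}, {"tx": 0, "ty": 0, "tz": 0, "twist": 0, "fingers": 0}]}}

```text
clock: 19.85
eef_pos: [535.7, 164.4, 134.9]
tool_rot: [3.142, 0.0, 2.17]
force: [1.2, -0.4, -0.6]
width: 21.5
gripper_force: 58.9
```

Request:
{"method": "carry_out", "body": {"moves": [{"tx": 0, "ty": 0, "tz": 0.003, "twist": 0, "fingers": 0}, {"tx": 0, "ty": 0, "tz": 0, "twist": 0, "fingers": 0.35}, {"tx": 0, "ty": 0, "tz": 0, "twist": 0, "fingers": 0.5}, {"tx": 0, "ty": 0, "tz": 0, "twist": 0, "fingers": 1}, {"tx": 0, "ty": 0, "tz": 0, "twist": 0, "fingers": 1}, {"tx": 0, "ty": 0, "tz": 0, "twist": 0, "fingers": 1}, {"tx": 0, "ty": 0, "tz": 0, "twist": 0, "fingers": 1}, {"tx": 0, "ty": 0, "tz": 0, "twist": 0, "fingers": 1}, {"tx": 0, "ty": 0, "tz": 0, "twist": 0, "fingers": 1}, {"tx": 0, "ty": 0, "tz": 0, "twist": 0, "fingers": 1}]}}

```text
clock: 21.1
eef_pos: [535.7, 164.4, 134.0]
tool_rot: [3.142, -0.0, 2.17]
force: [0.3, 0.7, -0.8]
width: 85.3
gripper_force: 0.0
```

Request:
{"method": "carry_out", "body": {"moves": [{"tx": 0, "ty": 0, "tz": -0.05, "twist": 0, "fingers": 1}, {"tx": 0, "ty": 0, "tz": -0.1, "twist": 0, "fingers": 1}, {"tx": 0, "ty": 0, "tz": -0.1, "twist": 0, "fingers": 1}, {"tx": 0, "ty": 0, "tz": -0.1, "twist": 0, "fingers": 1}, {"tx": 0, "ty": 0, "tz": -0.1, "twist": 0, "fingers": 1}, {"tx": 0, "ty": 0, "tz": -0.1, "twist": 0, "fingers": 1}, {"tx": 0, "ty": 0, "tz": 0, "twist": 0, "fingers": 1}, {"tx": 0, "ty": 0, "tz": 0, "twist": 0, "fingers": 1}, {"tx": 0, "ty": 0, "tz": 0, "twist": 0, "fingers": 1}]}}

```text
clock: 22.22
eef_pos: [535.0, 164.3, 298.2]
tool_rot: [-3.14, -0.001, 2.17]
force: [0.4, 0.4, -0.6]
width: 85.6
gripper_force: 0.0
```

Run:
```python
from h import *
import pickle
W=eyes.get_image("wrist");S=eyes.get_image("side");i0=pickle.load(open("ims0.pkl","rb"))["side"]
s=ctrl.read_state();print(s["clock"],s["eef_pos"],s["width"])
h=cv2.cvtColor(W["color"],cv2.COLOR_BGR2HSV);p=proj(W,(536,164,170))
n,l,st,ce=cv2.connectedComponentsWithStats(cv2.inRange(h,(45,100,40),(85,255,255)))
for i in range(1,n):
    if st[i,4]>8 and np.hypot(*(ce[i]-p))<40: print("green",st[i],onz(W,*ce[i],170).round(1))
# probe in the side view, before vs now (probe region)
r=np.s_[185:250,222:250]
d=np.abs(S["color"][r].astype(int)-i0["color"][r]).max(2)
print("changed px",(d>40).sum(),"of",d.size)
for c in (i0,S):
    m=cv2.inRange(cv2.cvtColor(c["color"],cv2.COLOR_BGR2HSV),(5,170,100),(17,255,255))[192:225,226:245]
    y,x=np.nonzero(m);print(len(x),x.mean()+226,y.mean()+192,y.min()+192,y.max()+192)
```

```text
22.325 [535.20630418 164.31728569 298.18732373] 85.23992815677461
green [281 205   6   7  32] [535.7 163.1 170. ]
changed px 186 of 1820
233 234.17596566523605 205.16309012875536 192 217
232 233.95258620689654 205.45258620689654 192 217
```

The probe hangs as it was found, within about 0.3 px in the side view. Handing in.

```bash
python3 -c "
from cell import job
print(job.finish_job())"
```

```text
the job is handed in; nothing more can be done
None
```

I pressed the probe's tip on the red, yellow and blue studs in that order, hung it back in its fork as found, and handed the job in at about 22 s; the hand-in gave no verdict.

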